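# Pop the touch-latch medicine chest and swing its lid up

## Task

The wider of the two wooden medicine chests is to be restocked: press its lid down at the free edge (the side nearer the robot) so that the touch catch lets go and the lid springs ajar, then push the lid up with the outside of the fingers until it stands upright or leans back. Do not grip or pinch the lid, leave the narrower chest shut, and leave the bottles, cartons and other stock standing where they are.

Things in the scene. Friction and masses are not known exactly. Their poses are not given: they have to be found in the camera images.
- wide_chest: The WIDER of two wooden medicine chests, fixed to the table: 170 mm deep (its x), 220 mm wide (its y), 100 mm high, walls 8 mm. It sits on a dark plinth 0 to 30 mm high, different each time. Origin: centre of the chest's underside (the plinth's top); x points from the free edge of its lid to the hinge, z up. Lid is inset between the walls, its top flush with the rim, with no handle.
- wide_lid (a joint): Angle of that chest's lid in rad: 0 shut and latched (within 0.01), grows as it opens, 1.57 upright, stop at 1.75. Once the catch is tripped a spring raises the lid to about 0.42 (ajar), no further, and it does not latch again. Stiff hinge: beyond ajar the lid stays where it is left; pushing it open takes 1 to 3 N at the free edge. It cannot open before the catch is tripped.
- wide_press (a point): Point on the lid's top face, on its centre line, 25 mm from the free edge: the place to press; moves with the lid. Touch latch: pressing the lid here about 4 mm below flush trips the catch (4 to 5 N to get there; it bottoms out at 5.5 mm, and 10 to 15 N does no harm); the lid then follows the finger up as it is lifted away.
- wide_edge (a point): Middle of the lid's free edge, at half its thickness. The lid is a flat panel 8 mm thick, 200 mm wide, free edge 148 mm from the hinge axis. Axes (turning with it): x along the lid to the hinge, z out of its top. Underside bare but for a small striker and peg, up to 35 mm deep, 9 to 28 mm from the free edge, 69 to 88 mm to the +y side of the centre line.
- wide_hinge (a point): Middle of the lid's hinge axis, which runs along the chest's y, 96 mm above the chest's underside. Fixed to the chest, with its axes.
- narrow_chest: The NARROWER of two wooden medicine chests, fixed to the table: 170 mm deep (its x), 140 mm wide (its y), 100 mm high, walls 8 mm. It sits on a dark plinth 0 to 30 mm high, different each time. Origin: centre of the chest's underside (the plinth's top); x points from the free edge of its lid to the hinge, z up. Lid is inset between the walls, its top flush with the rim, with no handle.
- narrow_lid (a joint): Angle of that chest's lid in rad: 0 shut and latched (within 0.01), grows as it opens, 1.57 upright, stop at 1.75. Once the catch is tripped a spring raises the lid to about 0.42 (ajar), no further, and it does not latch again. Stiff hinge: beyond ajar the lid stays where it is left; pushing it open takes 1 to 3 N at the free edge. It cannot open before the catch is tripped.
- narrow_press (a point): Point on the lid's top face, on its centre line, 25 mm from the free edge: the place to press; moves with the lid. Touch latch: pressing the lid here about 4 mm below flush trips the catch (4 to 5 N to get there; it bottoms out at 5.5 mm, and 10 to 15 N does no harm); the lid then follows the finger up as it is lifted away.
- narrow_edge (a point): Middle of the lid's free edge, at half its thickness. The lid is a flat panel 8 mm thick, 120 mm wide, free edge 148 mm from the hinge axis. Axes (turning with it): x along the lid to the hinge, z out of its top. Underside bare but for a small striker and peg, up to 35 mm deep, 9 to 28 mm from the free edge, 29 to 48 mm to the +y side of the centre line.
- narrow_hinge (a point): Middle of the lid's hinge axis, which runs along the chest's y, 96 mm above the chest's underside. Fixed to the chest, with its axes.
- syrup_a: Loose amber medicine bottle, 52 mm across, 130 mm high, red cap, standing between the chests. Origin: centre of its underside.
- syrup_b: Loose amber medicine bottle like the other, standing out to the left. Origin: centre of its underside.
- pillbox: Loose white carton, 60 x 45 mm, 90 mm high, between the chests. Origin: centre of its underside.
- jar: Loose white plastic jar, 70 mm across, 85 mm high, beyond the chests. Origin: centre of its underside.
- carton: Loose brown carton, 100 x 150 mm, 90 mm high, beyond the chests. Origin: centre of its underside.
- dish: Loose steel dish, 90 mm across, 35 mm high, out to the right. Origin: centre of its underside.
- spatula: Loose black-handled spatula, 180 mm long, lying flat on the robot's side of the left chest. Origin under its middle.

How it is judged:
By the outcome, as a careful person would: the job done as asked, in the order asked, and still so for the second after the job is handed in, with the robot touching nothing.
It also fails if it takes over 45 s, if anything falls off the work surface, if the arm or the gripper's body presses on something with over 40 N, if the wrist force passes 120 N, or if a joint passes its speed limit or range.

## Robot

A 6-joint arm with a two-finger parallel gripper is mounted at the origin on the work surface. World frame = base frame: x ahead of the robot, y to its left, z up, the work surface at z = 0. Lengths are in m, angles in rad, forces in N, time in s.
With the tool pointing down it reaches from about 0.375 to 0.925 m from the base axis. Payload 5.7 kg.
Tool frame: the origin (TCP) lies midway between the tips of the shut fingers; the grasp point (between the pads) lies 19 mm behind it; z points along the fingers, x is the direction in which the jaws open and shut, and the axes are right-handed (so a half turn about z gives the same grasp; the last joint's range is limited). The gripper opens to 88 mm and grips with 3 to 60 N. Pads are 20 mm wide; open, the fingers measure 115 mm over their backs; the gripper's body (75 mm by 178 mm) begins 61 mm behind the grasp point.
Start: joints at [-1.263, 0.359, 1.51, -0, 1.272, -0.115], TCP at [0.246, -0.547, 0.223] pointing down, gripper open.
Joint ranges: [-2.97, 2.97], [-1.01, 2.36], [0.21, 2.38], [-0.96, 4.11], [0.2, 2.71], [-2.98, 2.98]. Speed limits (rad/s): [2.39, 2.39, 3.14, 3.14, 3.14, 3.14].

## Interface

Orientations are given as a unit quaternion [x, y, z, w].
In Python, from bench import move_ptp, servo_line, goto_joints, move_gripper, sleep, inverse_kinematics, capture, PlanningError, close_job, spot_in, silhouettes, current_clock, current_joint_pos, current_qvel, current_joint_torque, current_position, current_orientation, current_force, current_torque, current_finger_gap gives the robot as it stands. Calls block until the motion is done:
- move_ptp(position, orientation): joint-space move of the TCP to a pose.
- servo_line(position, orientation=None, rate=0.15, contact_N=None): straight line of the TCP; orientation=None keeps the orientation; rate is the mean speed in m/s. With contact_N (N) it stops when the force on the tool has changed by that much, and returns True; else False.
- goto_joints(angles): joint-space move.
- move_gripper(opening): finger opening in m; the grip force is fixed at half the most; returns when the fingers have stopped.
- sleep(seconds).
- inverse_kinematics(position, orientation): joint angles nearest the present ones, or None.
- capture(name): name is "side" or "top"; returns a dict with "image" (400x640x3 uint8, blue, green, red), "range_z" (400x640 float32, m along the optical axis (not along the pixel's ray), 0 where there is no reading), "intrinsics" (3x3 intrinsics, pixels), "R" (3x3) and "t" (3): a world point X has camera coordinates R X + t. Camera axes: x right, y down, z forward; pixel columns grow to the right and rows downward; lengths in m; the calibration is good to about 2 mm. A picture is of the moment at which its call begins.
A pose or a line that the arm cannot do raises PlanningError and nothing moves.
- close_job(): hands the job in, once; it reports no verdict.
Trained networks look in the newest picture that a camera, given by its name, has taken for a name from the list of things; names that differ only in an ending like _2 or _b are one class to them, and where a whole thing is asked for, a point or a joint stands for the part that bears it (a point fixed in the world has none). Each returns a list of dicts, best first, with "conf" (0 to 1); they miss things now and then, are a little off and sometimes report something else, mostly with a low value. They report only what shows in the picture. A call takes as long as a camera call.
- spot_in(camera, query): "xy" ([column, row] in pixels, amid what is visible of it).
- silhouettes(camera, query): "region" (400x640 bool, what is visible of it) and "xy" ([column, row] in pixels, amid what is visible of it).
Readings, each from a call of its own:
- current_clock(): time.
- current_joint_pos(): joint angles.
- current_qvel(): joint speeds.
- current_joint_torque(): joint torques, N m.
- current_position(): TCP position.
- current_orientation(): TCP orientation.
- current_force(): force on the tool from outside, world axes, zero at the start.
- current_torque(): the same for the moment, N m.
- current_finger_gap(): finger opening in m.
Only numpy, scipy, OpenCV 4.12 (cv2) and the standard library are available. Lean on these libraries where they do the work, as an engineer would, in place of code of your own. Each camera call takes 0.05 s, during which the arm holds its last target.

## Working session

There is one attempt and no reset: what is moved stays moved. The work goes in short steps, each a Python script; the robot and the scene stay as the last script left them, time stands still between calls to the robot, and variables do not carry over. Pictures are saved under pics/ and viewed, and the job is handed in when it is done.

```bash
mkdir -p pics; ls
python3 - <<'E'
from bench import *
import cv2,pickle,numpy as np
d={}
for c in ("top","side"):
    r=capture(c); cv2.imwrite(f"pics/{c}0.png",r["image"]); d[c]=r
    for q in ("wide_chest","narrow_chest","wide_lid","wide_press","wide_edge","wide_hinge"):
        s=silhouettes(c,q); print(c,q,[(round(x["conf"],2),np.round(x["xy"]),int(x["region"].sum())) for x in s[:3]])
        d[c,q]=s
pickle.dump(d,open("d.pkl","wb"))
print(current_clock(),current_orientation(),d["top"]["intrinsics"],d["top"]["R"],d["top"]["t"])
E
```

```text
pics
top wide_chest [(0.83, array([408., 200.]), 6034)]
top narrow_chest [(0.6, array([222., 208.]), 3963)]
top wide_lid [(0.86, array([408., 205.]), 4438), (0.28, array([244., 137.]), 602)]
top wide_press [(0.8, array([411., 202.]), 4443), (0.33, array([396., 138.]), 2478), (0.17, array([319., 191.]), 423)]
top wide_edge [(0.93, array([408., 206.]), 4555), (0.35, array([483., 218.]), 808)]
top wide_hinge [(0.76, array([409., 202.]), 6013), (0.21, array([222., 203.]), 2711)]
side wide_chest [(0.78, array([365., 161.]), 4699)]
side narrow_chest [(0.68, array([218., 221.]), 750), (0.59, array([252., 258.]), 5074), (0.52, array([312., 202.]), 733)]
side wide_lid [(0.84, array([366., 150.]), 1903), (0.54, array([253., 257.]), 5214)]
side wide_press [(0.58, array([366., 148.]), 1966)]
side wide_edge [(0.8, array([365., 149.]), 1913)]
side wide_hinge [(0.77, array([363., 161.]), 4687)]
0.7 [ 8.39742848e-01 -5.42984297e-01 -3.85000959e-05 -2.69829307e-05] [[508.35898232   0.         313.09766553]
 [  0.         508.35898232 201.65054024]
 [  0.           0.           1.        ]] [[-0.00169972 -0.999969   -0.00768784]
 [-0.993235    0.00258081 -0.11609299]
 [ 0.11610923  0.00743851 -0.9932086 ]] [0.01650985 0.57316634 1.35909594]
```

View pics/top0.png

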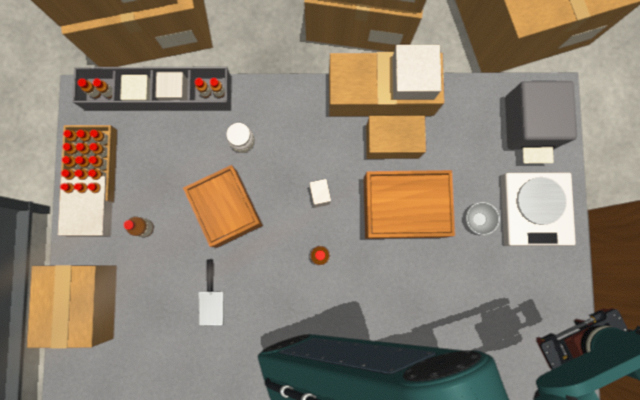

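View pics/side0.png

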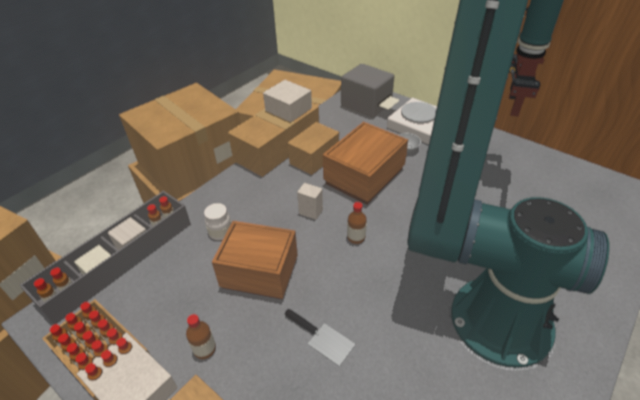

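```bash
cat > h.py <<'E'
import numpy as np
def cloud(r):
    K=r["intrinsics"];z=r["range_z"].astype(float);v,u=np.indices(z.shape)
    P=np.stack([(u-K[0,2])/K[0,0]*z,(v-K[1,2])/K[1,1]*z,z],-1)
    W=(P-r["t"])@r["R"]; W[z<=0]=np.nan
    return W
E
python3 - <<'E'
import pickle,cv2,numpy as np
from h import *
d=pickle.load(open("d.pkl","rb"))
for c in("top","side"):
  W=cloud(d[c])
  for q in("wide_chest","wide_lid","narrow_chest"):
    if not d[c,q]: continue
    m=d[c,q][0]["region"]; p=W[m]; p=p[~np.isnan(p[:,0])]
    zt=np.median(p[p[:,2]>np.percentile(p[:,2],50),2]); t=p[abs(p[:,2]-zt)<.008]
    print(c,q,"z",zt,len(t),"min",t.min(0),"max",t.max(0),cv2.minAreaRect(t[:,:2].astype(np.float32)*1000))
W=cloud(d["top"])
# objects around: coarse height map
import sys
for x in np.arange(.30,.95,.025):
  print("%.3f"%x,end=" ")
  for y in np.arange(.5,-.5,-.025):
    m=(abs(W[...,0]-x)<.0125)&(abs(W[...,1]-y)<.0125)
    print("%3d"%(1000*np.nanmax(W[m][:,2])) if m.any() else " --",end=" ")
  print()
E
```

```text
top wide_chest z 0.12214758281937454 5386 min [ 0.47416291 -0.34659829  0.11415448] max [ 0.64541116 -0.12389553  0.12981101] ((559.6449584960938, -235.36447143554688), (170.99685668945312, 221.72642517089844), 0.6149675250053406)
top wide_lid z 0.12238481996612427 4364 min [ 0.48449375 -0.33556235  0.1144128 ] max [ 0.63202995 -0.133733    0.13015538] ((558.4447021484375, -234.97897338867188), (146.56051635742188, 200.8701629638672), 0.7892839312553406)
top narrow_chest z 0.11400253800784738 3363 min [0.4502901  0.15417399 0.10602452] max [0.66128314 0.35007672 0.12138609] ((556.32763671875, 253.4193878173828), (171.58184814453125, 141.39523315429688), 26.005409240722656)
side wide_chest z 0.12076293851177128 2574 min [ 0.4686744  -0.34693141  0.11281562] max [ 0.64484027 -0.11844402  0.12650987] ((556.9757690429688, -232.99554443359375), (176.1161346435547, 228.38641357421875), 0.28424233198165894)
side wide_lid z 0.12195549172691003 1893 min [ 0.47719129 -0.33660372  0.11448144] max [ 0.63241591 -0.12869738  0.12650987] ((554.9209594726562, -232.33502197265625), (154.2939910888672
[... 3905 characters left out ...]
 196 124   6   9   7   7  10   7 
0.850  87  84  85  85  86  86  83  84  85  84  85   6   7   7   5   6   9   9   9   9   8 126 128 128 126 127 125 128 195 196 198 196 196 124   5   8  11   7   5   6 
0.875  65  65  79  86  84  85  73 104 103 104  85   9   6   6   9  10   7   8   7   8   7 124 126 128 127 126 126 127 196 197 196 198 195 123   3   7   5   8   6   9 
0.900  62  66  81  84  83  83  72 102 102 104  87   7   7   6   7   6   7   7   6   7   7 124 128 126 125 126 128 127 195 198 197 196 196 125   4   7   7   9   7   7 
0.925  82  83  85  86  88  83  85  78  85  85  90   7   7   6   7   6   6   9   7   7   8 124 126 127 127 125 128 127 196 197 197 195 198 124   9   6   8   9   8   6
```

The top view shows the wide chest at pixel (408,204), with its lid spanning about columns 367–454 and rows 172–238. It is on the right and nearly axis-aligned. The narrow chest is rotated, at (222,206). Bottle (320,256), carton (320,192) and dish (482,219) are clear of the wide chest. Next I check that the plan is reachable.

```bash
cat >> h.py <<'E'
from scipy.spatial.transform import Rotation as Ro
YAW=np.radians(.7)
C=np.array([.5596,-.2354]); ZT=.1215
ux=np.array([np.cos(YAW),np.sin(YAW),0]); uy=np.array([-np.sin(YAW),np.cos(YAW),0]); uz=np.array([0,0,1.])
# edge 0.0755 before centre -> hinge 148 mm further
H=np.array([C[0],C[1],ZT-.004])+ux*(.148-.0755)
def P(x,z,y=0): return H+ux*x+uz*z+uy*y      # hinge-relative
def Q(pitch):  # deg below horizontal, tool x = -y
    p=np.radians(pitch); z=np.cos(p)*ux-np.sin(p)*uz; x=-uy
    return Ro.from_matrix(np.stack([x,np.cross(z,x),z],1)).as_quat()
def arc(r,f): return P(-r*np.cos(f),r*np.sin(f))
E
python3 - <<'E'
from h import *
from bench import *
print(H)
for n,p,a in [("abovepress",P(-.123,.06),90),("press",P(-.123,0),90),("back",P(-.22,.14),90)]: 
    j=inverse_kinematics(p,Q(a)); print(n,j is not None and np.round(j,2))
for a in (35,45,55,65):
  o=[]
  for p in [P(-.1857,.0767),P(-.115,.006),P(-.115,.03),P(-.10,.07),P(-.06,.10),P(-.02,.11),P(0.01,.11)]:
    j=inverse_kinematics(p,Q(a)); o.append(None if j is None else np.round(j,2).tolist())
  print(a,*o,sep="\n  ")
print(current_clock())
E
```

```text
[ 0.63209459 -0.23451427  0.1175    ]
abovepress [-0.56  0.35  1.65  0.    1.14  1.  ]
press [-0.56  0.42  1.71 -0.    1.01  1.  ]
back [-0.67  0.14  1.72  0.    1.28  0.89]
35
  None
  [-1.08, 0.54, 2.36, 1.88, 0.87, -1.29]
  [-1.08, 0.46, 2.35, 1.8, 0.85, -1.18]
  [-1.04, 0.35, 2.29, 1.68, 0.8, -0.95]
  [-0.94, 0.3, 2.21, 1.63, 0.73, -0.76]
  [-0.85, 0.3, 2.14, 1.63, 0.67, -0.66]
  [-0.8, 0.33, 2.09, 1.64, 0.64, -0.63]
45
  [-1.17, 0.16, 2.29, 1.21, 0.77, -0.56]
  [-0.97, 0.4, 2.26, 1.61, 0.63, -0.86]
  [-0.97, 0.33, 2.24, 1.49, 0.63, -0.72]
  [-0.93, 0.25, 2.18, 1.32, 0.63, -0.47]
  [-0.85, 0.22, 2.09, 1.2, 0.61, -0.24]
  [-0.77, 0.24, 2.02, 1.14, 0.58, -0.12]
  [-0.72, 0.28, 1.97, 1.12, 0.56, -0.06]
55
  [-1.02, 0.11, 2.17, 0.85, 0.71, -0.08]
  [-0.86, 0.32, 2.15, 1.11, 0.51, -0.25]
  [-0.86, 0.27, 2.12, 1.0, 0.55, -0.12]
  [-0.83, 0.21, 2.06, 0.84, 0.61, 0.09]
  [-0.75, 0.2, 1.96, 0.73, 0.64, 0.29]
  [-0.69, 0.23, 1.88, 0.67, 0.65, 0.4]
  [-0.65, 0.27, 1.83, 0.64, 0.64, 0.46]
65
  [-0.88, 0.11, 2.05, 0.5, 0.76, 0.35]
  [-0.75, 0.31, 2.02, 0.58, 0.56, 0.35]
  [-0.75, 0.27, 2.0, 0.53, 0.62, 0.42]
  [-0.73, 0.22, 1.93, 0.45, 0.72, 0.53]
  [-0.67, 0.22, 1.82, 0.39, 0.78, 0.66]
  [-0.62, 0.26, 1.74, 0.35, 0.81, 0.74]
  [-0.59, 0.3, 1.69, 0.33, 0.82, 0.79]
0.7
```

Run:
```python
from h import *
from bench import *
import cv2
move_gripper(0.0)
move_ptp(P(-.123,.05),Q(90))
servo_line(P(-.123,.018),rate=.12)
f0=current_force()
hit=servo_line(P(-.123,-.006),rate=.03,contact_N=9)
print(hit,current_position()-P(-.123,.004),current_force()-f0)
servo_line(P(-.123,.10),rate=.10)
servo_line(P(-.20,.13),rate=.2)
r=capture("top");cv2.imwrite("pics/top1.png",r["image"])
r2=capture("side");cv2.imwrite("pics/side1.png",r2["image"])
print(current_clock(),current_force()-f0)
for rr in(r,r2):
  W=cloud(rr).reshape(-1,3);W=W[~np.isnan(W[:,0])]-H
  x=W@ux;y=W@uy;z=W[:,2]
  for a in np.arange(-.15,.02,.02):
    m=(abs(x-a)<.006)&(abs(y+.06)<.03)&(z>-.02)
    print("%.3f %.3f"%(a,np.median(z[m]) if m.any() else -1),end="; ")
  print()
```

```text
True [ 1.41995391e-04 -9.82340651e-05 -5.61324957e-03] [-1.55027039  1.06575646  6.77130659]
6.475 [-0.16572134  0.66877193 -0.80434902]
-0.150 -1.000; -0.130 0.061; -0.110 0.053; -0.090 0.045; -0.070 0.036; -0.050 0.027; -0.030 0.017; -0.010 0.008; 0.010 0.003; 
-0.150 0.003; -0.130 0.061; -0.110 0.053; -0.090 0.043; -0.070 0.034; -0.050 0.026; -0.030 0.016; -0.010 0.008; 0.010 0.002;
```

View pics/top1.png

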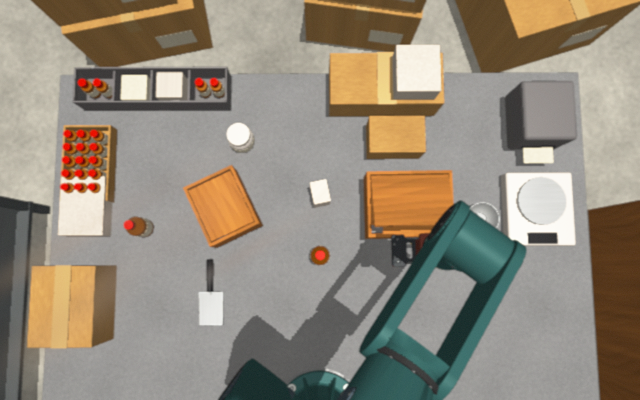

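View pics/side1.png

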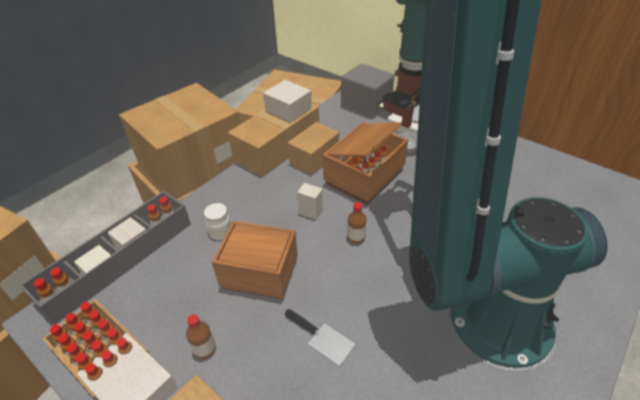

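The lid is ajar at about 0.42 rad, and the side picture shows red-capped stock inside the chest at around (370,160). I check how high it stands before putting the fingers in.

Run:
```python
from h import *
from bench import *
import cv2
r=capture("side");W=cloud(r)-H
x=W@ux;y=W@uy;z=W[...,2]
im=r["image"].astype(int)
inn=(x>-.145)&(x<0)&(abs(y)<.098)&(z<np.tan(.42)*-x-.012)&(z>-.1)
print(inn.sum(),np.percentile(z[inn],[5,50,90,95,99,100]))
red=inn&(im[...,2]>120)&(im[...,1]<70)
print(red.sum(),np.percentile(z[red],[5,50,95,100]),np.percentile(x[red],[0,100]),np.percentile(y[red],[0,100]))
cv2.imwrite("pics/crop1.png",cv2.resize(r["image"][110:210,310:420],None,fx=5,fy=5,interpolation=2))
```

```text
609 [-0.08640981 -0.04576872 -0.01500261  0.00023661  0.04281951  0.04505149]
107 [-0.04107017 -0.03295672 -0.02864949 -0.02782358] [-0.10760324 -0.01977853] [-0.06921116  0.06605035]
```

View pics/crop1.png

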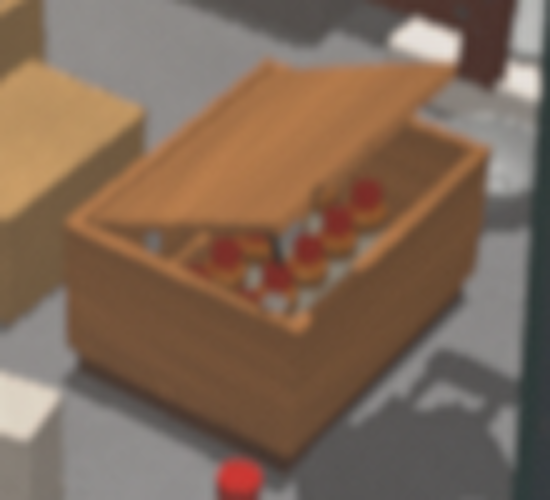

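Cap tops are about 28 mm below the hinge line, so a tip held at rim height clears them. I go in under the edge and push up.

```bash
python3 - <<'E'
from h import *
from bench import *
import cv2
q=Q(45)
move_ptp(P(-.1957,.0867),q)
f0=current_force()
print("in",servo_line(P(-.115,.006),rate=.1,contact_N=8),current_force()-f0,current_clock())
E
python3 - <<'E'
from h import *
from bench import *
import cv2
r=capture("side");cv2.imwrite("pics/side2.png",cv2.resize(r["image"][60:260,280:560],None,fx=2.5,fy=2.5))
E
```

```text
in False [-0.4246363  -0.46141372 -2.34116946] 9.1167
```

View pics/side2.png

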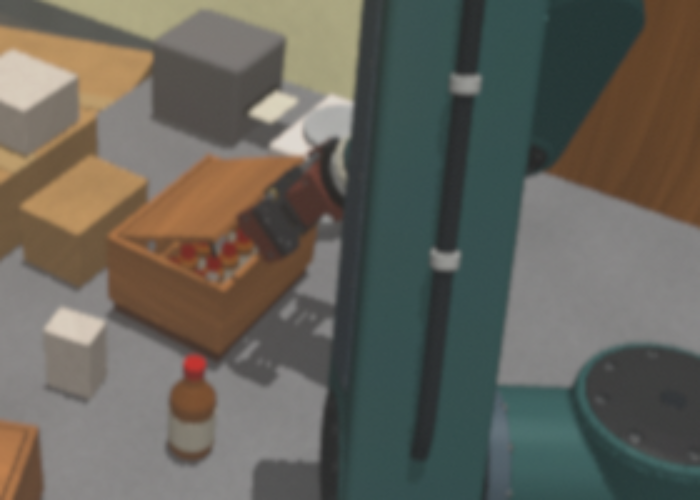

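The fingers, at about (265,240) in the crop, are under the lid's free edge with the body clear of the rim. I push along an arc.

Run:
```python
from h import *
from bench import *
import cv2
f0=current_force()
for f in (.2,.4,.6,.8,1.0,1.2,1.4,1.58):
    h=servo_line(arc(.115,f),rate=.08,contact_N=15)
    print(f,h,np.round(current_force()-f0,1),round(current_clock(),2))
    if h: break
r=capture("side");cv2.imwrite("pics/side3.png",cv2.resize(r["image"][60:260,280:560],None,fx=2.5,fy=2.5))
```

```text
0.2 False [-0.6  0.3  0.1] 9.53
0.4 False [-1.  -0.1  1.1] 9.97
0.6 False [-1.4 -0.7  0.5] 10.4
0.8 False [-0.9  0.3 -0.7] 10.83
1.0 False [-0.6  0.5  0.7] 11.27
1.2 False [-1.2  0.7 -0.2] 11.7
1.4 False [-0.9  0.4  0.5] 12.13
1.58 False [-0.8  0.   0.5] 12.54
```

View pics/side3.png

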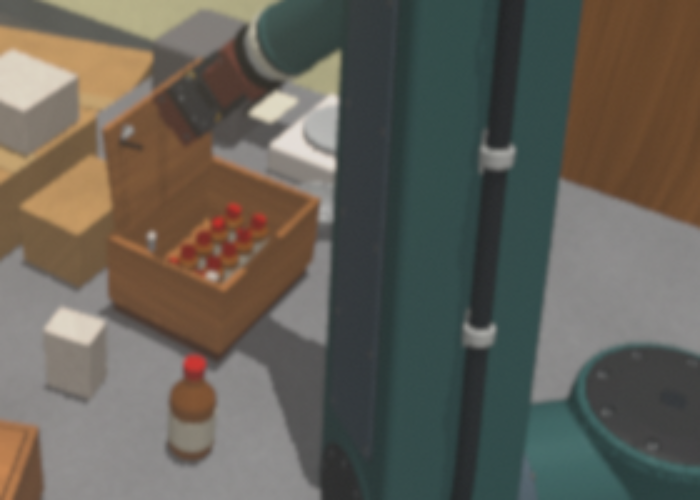

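The lid stands about upright, with its panel at crop (155,140). I back off and measure its angle.

```bash
cat > chk.py <<'E'
from h import *
from bench import *
import cv2,sys
for c in("side","top"):
  r=capture(c);cv2.imwrite(f"pics/{c}{sys.argv[1]}.png",r["image"])
  W=cloud(r).reshape(-1,3);W=W[~np.isnan(W[:,0])]-H
  x=W@ux;y=W@uy;z=W[:,2]
  print(c)
  for a in np.arange(.03,.16,.02):
    m=(abs(z-a)<.008)&(abs(y)<.095)&(abs(x)<.06)
    print("z %.3f x %s n %d"%(a,np.round(np.percentile(x[m],[10,50,90]),4) if m.any() else None,m.sum()))
print(current_clock())
E
python3 - <<'E'
from h import *
from bench import *
servo_line(P(-.10,.19),rate=.15)
servo_line(P(-.18,.22),rate=.2)
E
python3 chk.py 4
```

```text
side
z 0.030 x [-0.0042 -0.002   0.0003] n 169
z 0.050 x [-0.0016  0.0004  0.0025] n 173
z 0.070 x [0.0009 0.003  0.0052] n 178
z 0.090 x [0.0037 0.0057 0.0079] n 180
z 0.110 x [0.0062 0.0082 0.0101] n 182
z 0.130 x [0.0034 0.0102 0.013 ] n 209
z 0.150 x [0.0108 0.0136 0.0194] n 139
top
z 0.030 x [-0.0001  0.0008  0.0021] n 131
z 0.050 x [0.0022 0.0035 0.0048] n 140
z 0.070 x [0.0047 0.006  0.0071] n 143
z 0.090 x [0.0072 0.0085 0.0097] n 147
z 0.110 x [0.0098 0.0109 0.0122] n 150
z 0.130 x [-0.0005  0.0133  0.0147] n 207
z 0.150 x [0.0152 0.0189 0.0226] n 311
14.2583
```

View pics/side4.png

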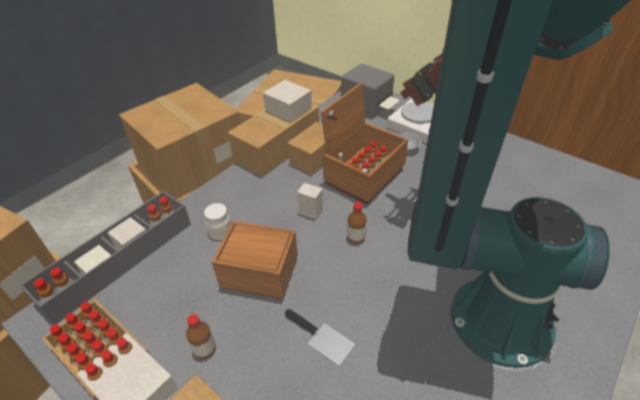

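View pics/top4.png

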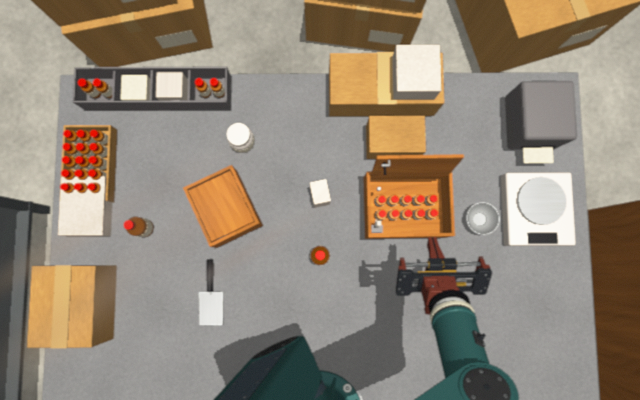

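Both cameras give a slope of about 0.127 behind vertical, so the lid is at about 1.70 rad, leaning back. The gripper at (445,270) in the top view is clear, and the narrow chest and all stock are where they were.

Run:
```python
from bench import *
sleep(.5); print(current_force(),current_clock()); close_job()
```

```text
[-0.14518519  0.24017089  0.18619195] 14.7583
the job is handed in; nothing more can be done
```

The wide chest's lid is open and leaning slightly back at about 1.70 rad, and the job is handed in at 14.8 s of the 45 s allowed.

- **Press:** I pressed the lid with the shut fingers at its press point until the catch tripped. The tip stopped about 5.6 mm below flush with a net force of about 7 N. The lid then sprang ajar to about 0.42 rad, measured in both cameras.
- **Push:** I slid the closed fingers under the free edge with the tool tilted 45° and pushed the lid up along an arc, without gripping it. The force change stayed under 2 N at every stop along the arc. I then backed the gripper away.

**Last checks:**
- The top and side cameras agree on the lid angle.
- The gripper is clear of everything, with about 0.3 N left on the tool.
- In the pictures the narrow chest is still shut, and the bottles, cartons and other stock stand where they were.
- The bottles inside the chest are also standing.
- No check failed or disagreed.

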